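# Open the chocolate warmer's water filler

## Task

Open the chocolate warmer's water filler so that it can be topped up: swing the splash flap on the angled filler neck fully back by its tongue, unscrew the cap beneath it, and set the cap down (do not drop it) top side up in the empty shallow steel tray. Leave the flap standing open, and do not shift or knock over the other things on the bench.

Things in the scene. Friction and masses are not known exactly. Their poses are not given: they have to be found in the camera images.
- neck: Angled filler neck of the chocolate warmer (low steel box 220 x 240 x 120 mm, two pans on top). Origin on the axis at the foot of the 28 mm tube, on the face of a 68 mm boss; z runs out along the axis, 30 deg from vertical, leaning out over the warmer's front towards the robot; y level; x up and back over the warmer. Hinge and brackets stand 49 mm from the axis at +x; y sides and -x are clear.
- neck_mouth (a point): Mouth of the tube, on its axis, 50 mm out along the neck's z. Hidden under the cap: a right-handed two-start thread, 12 mm rise per turn. Turned anticlockwise seen from outside, the cap is free after about 140 deg (2.4 rad), so in several grasps; the gripper must follow the rise. Until then it only has 1 mm of play, after that it lifts off along z freely. Let go part-way, it stays.
- flap (a joint): Angle of the splash flap, rad: 0 shut (square to the neck's axis, its plate 8 mm over the cap), growing as it swings up and back, stop at 2.5. Stiff hinge, about 0.05 N m: it stays where it is left. It stands upright in the room at 2.1. Hinge line: through flap_hinge along the neck's y.
- flap_hinge (a point): Middle of the flap's hinge line, fixed, at x = 54, y = 0, z = 66 mm in the neck's frame.
- flap_tab (a point): Where to pinch the flap: a steel tongue 12 mm wide (along the neck's y), 8 mm thick, 42 mm long, out of the free edge of the 62 mm wide, 4 mm thick plate. The point is mid-width and mid-thickness, 108 mm from the hinge line, 26 mm outside the plate's edge, 16 mm from the tongue's end. Shut, it lies at -x of the neck; nothing is under it for 60 mm.
- cap_center (a point): Centre of the cap, half-way up; z along its axis, out of its closed top. Grey plastic, twelve-sided, ribbed, 46 to 48 mm across, 36 mm high, hollow below, about 60 g. Screwed down, its centre is on the neck's axis at z = 38 mm of the neck's frame, top at 56, lower edge at 20; below that 20 mm of bare tube.
- tray: Empty shallow steel tray for the cap, fixed: 130 mm (x) x 150 mm (y), 14 mm high, walls 3 mm, floor 3 mm thick; origin at the centre of its underside, z up. It is on one side of the warmer or the other; opposite it lies a clear plate with nine chocolate domes.
- spray_can: bystander: dark standing spray can, 66 mm wide, 220 mm high; origin under its centre
- bowl: bystander: steel bowl, 120 mm wide, 60 mm high; origin under its centre
- palette: bystander: palette knife lying flat, 200 mm long, 26 mm wide; origin under its centre, x along it
- jar: bystander: small jar, 44 mm wide, 55 mm high; origin under its centre
- colour_bottle: bystander: standing brown bottle, 40 mm wide, 120 mm high; origin under its centre
There are look-alikes about, which are no part of the job. What is shaped like the part that bears cap_center but pink is not meant.

How it is judged:
On the way, in this order (a step that is already met when the one before it is completed fails the run):
1. the flap is swung back, with the cap still on the neck (value of joint flap above 1.9 rad and distance between cap_center and neck below 0.046 m), for 0.2 s.
2. the cap is unscrewed and lifted off the neck, the flap still back (value of joint flap above 1.9 rad and z of cap_center in the frame of neck above 0.075 m), for 0.1 s.
3. the cap is lowered into the tray in the fingers, not dropped (x of cap_center in the frame of tray between -0.05 and 0.05 m and y of cap_center in the frame of tray between -0.06 and 0.06 m and height (world z) of cap_center below 0.035 m and contact force between the fingers and cap above 0.3 N), for 0.05 s.
At the end, for the whole second after the job is handed in: The flap stands open at more than 1.9 rad; the cap stands in the tray, its centre within 50 mm (tray x) and 60 mm (tray y) of the tray's middle, on the tray's floor, top side up within 0.15 rad, released and at rest (value of joint flap above 1.9 rad and x of cap_center in the frame of tray between -0.05 and 0.05 m and y of cap_center in the frame of tray between -0.06 and 0.06 m and height (world z) of cap_center between 0.015 and 0.027 m and angle between cap_center's own z axis and vertical below 0.15 rad and linear speed of cap below 0.02 m/s); the robot touches nothing.
It fails at once if a bystander is shifted by more than 30 mm or knocked over (distance of any of spray_can, bowl, palette, jar, colour_bottle from where it was at the start of the episode above 0.03 m or angle between any of spray_can, bowl, jar, colour_bottle's own z axis and vertical above 0.5 rad).
It also fails if it takes over 61 s, if anything falls off the work surface, if the arm or the gripper's body presses on something with over 40 N, if the wrist force passes 120 N, or if a joint passes its speed limit or range.

## Robot

A 6-joint arm with a two-finger parallel gripper is mounted at the origin on the work surface. World frame = base frame: x ahead of the robot, y to its left, z up, the work surface at z = 0. Lengths are in m, angles in rad, forces in N, time in s.
With the tool pointing down it reaches from about 0.3 to 0.875 m from the base axis. Payload 6.4 kg.
Tool frame: the origin (TCP) lies where the fingers leave the gripper's body, on its centre line; the fingertips stand 73 mm ahead of it and the grasp point (between the pads) lies 54 mm ahead of it; z points along the fingers, y is the line along which they close (so a half turn about z gives the same grasp; the last joint's range is limited). The gripper opens to 85 mm and grips with 20 to 120 N. Pads are 22 mm wide; open, the fingers measure 114 mm over their backs; the gripper's body (76 mm by 85 mm) begins 54 mm behind the grasp point. The pads swing forward as they close: fully open they stand 13 mm farther back than shut.
Start: joints at [-1.485, 0.181, 1.607, -0, 1.354, -0.206], TCP at [0.165, -0.551, 0.304] pointing down, gripper open.
Joint ranges: [-2.99, 2.99], [-0.89, 2.07], [0.3, 2.58], [-1.14, 4.28], [0, 2.63], [-3.12, 3.12]. Speed limits (rad/s): [2.57, 2.57, 3.01, 3.14, 3.14, 3.14].

## Interface

Orientations are given as a unit quaternion [w, x, y, z].
In Python, from bench import ctrl gives the robot as it stands.
- The arm moves only by the tool carry_out, never from a script. Its argument "steps" is one flat list of numbers, 7 for each row, row after row: the shift along the tool's x, y, z in m, then the turn, a rotation vector about the tool's x, y, z in rad, then the opening, from 0 (shut) to 1 (fully open). In form: [dx, dy, dz, wx, wy, wz, claw, dx, dy, dz, wx, wy, wz, claw, ...]. A call has 1 to 20 rows; each row is the pose to reach, as a shift and turn from the pose commanded when the call began, along the tool's axes at that moment; what a row does not reach only later rows make up. A row lasts 1/10 s, in which the tool goes at most 50 mm and 8.59 degrees, less where a joint would pass 70% of its speed; a pose out of reach is approached as far as the arm can. A call with a gripper value outside its range is refused whole. The fingers move at their own pace and stop on an object; the grip force is fixed at half the most. Time passes only in rows, so rows that repeat a pose let the fingers close. It gives the time, the measured TCP pose, the force, the opening and the grip force at its end, in the units of the state.
- ctrl.get_obs(): the state, without advancing time (a new reading comes with each control period).
- ctrl.camera(name): name is "side" or "top"; returns the picture (400x640x3 uint8, red, green, blue); there is no depth.
- ctrl.camera_params(name): a dict with "vertical_fov" (degrees; the focal length in pixels is half the picture's height over the tangent of half this angle, whatever the lens; pixels are square), "cx", "cy" (the principal point, pixels), "k1" (the pictures are not rectified: a ray, as slopes to the right and down, at radius r is drawn at 1 + k1 r^2 times it, then the intrinsics apply), "cam_to_world" (4x4, takes a point from camera to world coordinates). Camera axes: x right, y down, z forward; pixel columns grow to the right and rows downward; lengths in m; the calibration is good to about 2 mm. A picture is of the moment at which its call begins. camera_params takes no time and is no camera call.
- ctrl.hand_in(): hands the job in; it is judged then, once.
The state is a dict: "time_s": time; "q": joint angles; "dq": joint speeds; "joint_efforts": joint torques, N m; "eef_pos": TCP position; "eef_rot": TCP orientation; "wrist_force": force on the tool from outside, world axes, zero at the start; "torque": the same for the moment, N m; "opening": opening from 0.0 (shut) to 1.0 (fully open); "grasp_force": force on a finger pad.
Only numpy, scipy, OpenCV 4.12 (cv2) and the standard library are available. Lean on these libraries where they do the work, as an engineer would, in place of code of your own. Each camera call takes 0.05 s, during which the arm holds its last target. There are 200 camera calls.

## Working session

There is one attempt and no reset: what is moved stays moved. The work goes in short steps, Python scripts to look and compute and a tool call to move; the robot and the scene stay as the last step left them, time stands still between calls to the robot, and variables do not carry over. Pictures are saved under pics/ and viewed, at most 10 in all, crops included, and the job is handed in when it is done.

Besides the shell and the picture viewer there is one more tool, called after ">>>" as name(argument=value, ...) on one line, values as JSON. carry_out: Moves the arm, as the interface text tells. Its arguments: {"type":"object","properties":{"steps":{"type":"array"}},"required":["steps"]}

```bash
ls; mkdir -p pics
python3 - <<'E'
from bench import ctrl
import cv2,numpy as np
for n in("side","top"):
    im=ctrl.camera(n);cv2.imwrite(f"pics/{n}0.png",im[:,:,::-1])
    p=ctrl.camera_params(n);print(n,p)
o=ctrl.get_obs();print(o)
E
```

```text
pics
side {'vertical_fov': 57.48285838608429, 'cx': 321.0843437278037, 'cy': 193.02247605705335, 'k1': 0.001131565696619788, 'cam_to_world': array([[-0.85408752, -0.3006533 ,  0.4244315 ,  0.22114568],
       [-0.51995631,  0.47248359, -0.71162118,  0.58441804],
       [ 0.01341433, -0.8284726 , -0.55986891,  0.62534313],
       [ 0.        ,  0.        ,  0.        ,  1.        ]])}
top {'vertical_fov': 50.22434220740653, 'cx': 317.8691711210431, 'cy': 196.46039356519967, 'k1': -0.07123643316006566, 'cam_to_world': array([[-2.83014324e-02, -9.94763315e-01,  9.82088391e-02,
         4.46036807e-01],
       [-9.99583402e-01,  2.87204948e-02,  2.85567517e-03,
        -7.49867413e-04],
       [-5.66132735e-03, -9.80871058e-02, -9.95161730e-01,
         1.27061848e+00],
       [ 0.00000000e+00,  0.00000000e+00,  0.00000000e+00,
         1.00000000e+00]])}
{'time_s': 0.1, 'q': array([-1.48527096e+00,  1.81475444e-01,  1.60793456e+00,  1.17338593e-06,
        1.35378293e+00, -2.06304128e-01]), 'dq': array([-0.0015016 , -0.0020486 , -0.00165506,  0.00086721, -0.00032504,
       -0.00145772]), 'joint_efforts': array([ 1.34928996e-03, -4.45873618e+01, -3.52236843e+01, -2.68224721e-04,
        4.14258800e-03, -3.45106749e-06]), 'eef_pos': array([ 0.16541091, -0.55028583,  0.30305642]), 'eef_rot': array([-7.98649966e-04,  9.89373019e-01,  1.45397346e-01,  4.88625687e-05]), 'wrist_force': array([-1.31019726,  0.28599182, -0.44070801]), 'torque': array([ 0.03946798, -0.05139971,  0.01767848]), 'grasp_force': 0.0, 'opening': 0.9984739005372831}
```

View pics/side0.png

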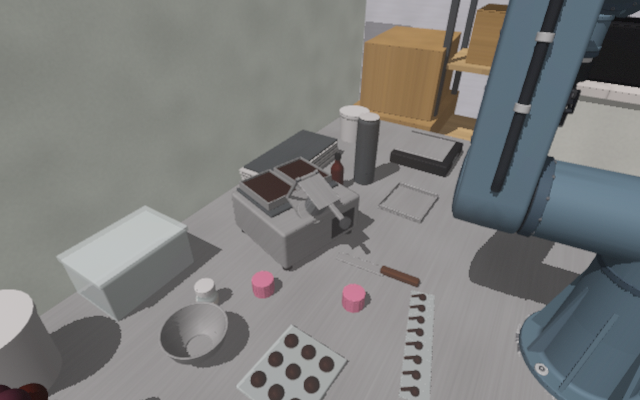

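View pics/top0.png

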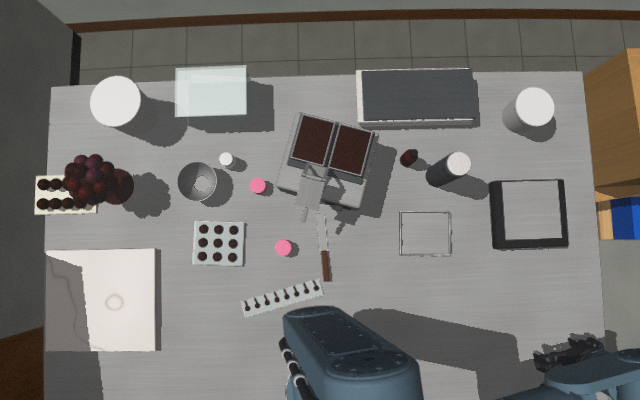

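The side view shows the warmer at about (295,215) with the flap at (320,190). The top view shows the warmer at (325,165) and the tongue end near (303,217). There are two tray candidates in the top view. The thin steel frame at (425,233) is next to the warmer, opposite the nine-dome plate at (218,243), so it fits. The black-framed one at (528,213) does not. The pink caps at (258,186) and (284,248) are decoys. Next is an enlarged crop of both views.

Run:
```python
import cv2,numpy as np
s=cv2.imread("pics/side0.png")[140:260,220:370];t=cv2.imread("pics/top0.png")[105:245,265:465]
S=cv2.resize(s,None,fx=5,fy=5,interpolation=cv2.INTER_CUBIC)
T=cv2.resize(t,None,fx=4,fy=4,interpolation=cv2.INTER_CUBIC)
cv2.imwrite("pics/sc.png",S);cv2.imwrite("pics/tc.png",T)
```

```text
(no output)
```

View pics/sc.png

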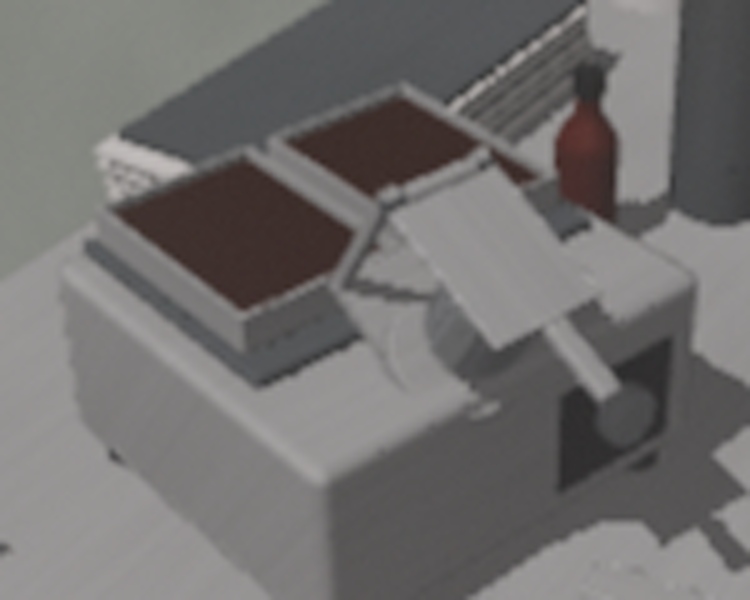

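View pics/tc.png

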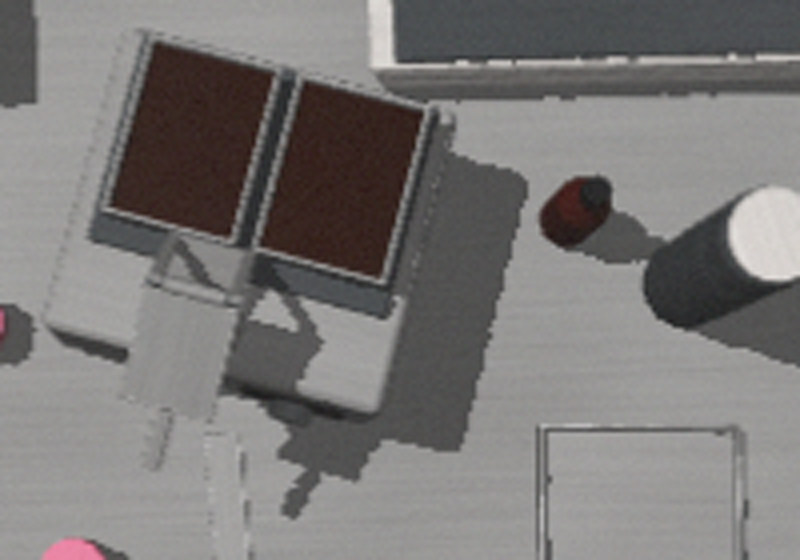

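The crops confirm the grey-steel flap over the grey cap. In the side crop the tongue end is at about (608,393) and the hinge knuckles at (395,195) and (490,155). In the top crop the tongue end is at (153,467). I'll triangulate these points.

```bash
cat > h.py <<'E'
import numpy as np
from bench import ctrl
from scipy.spatial.transform import Rotation as R
def ray(n,u,v):
    p=ctrl.camera_params(n);f=200/np.tan(np.radians(p["vertical_fov"])/2)
    d=np.array([(u-p["cx"])/f,(v-p["cy"])/f]);s=d.copy()
    for _ in range(20): s=d/(1+p["k1"]*(s@s))
    M=p["cam_to_world"];w=M[:3,:3]@[*s,1];return M[:3,3],w/np.linalg.norm(w)
def plane(n,u,v,z):
    o,d=ray(n,u,v);return o+d*(z-o[2])/d[2]
def tri(s,t):
    a,d=ray("side",*s);b,e=ray("top",*t)
    k=np.linalg.lstsq(np.c_[d,-e],b-a,rcond=None)[0]
    p,q=a+d*k[0],b+e*k[1];return (p+q)/2,np.linalg.norm(p-q)
def proj(n,P):
    p=ctrl.camera_params(n);f=200/np.tan(np.radians(p["vertical_fov"])/2)
    M=p["cam_to_world"];c=M[:3,:3].T@(np.asarray(P)-M[:3,3]);s=c[:2]/c[2];s=s*(1+p["k1"]*(s@s))
    return np.array([p["cx"],p["cy"]])+f*s
def tcp():
    o=ctrl.get_obs();w,x,y,z=o["eef_rot"];return o,np.array(o["eef_pos"]),R.from_quat([x,y,z,w])
E
python3 - <<'E'
from h import *
np.set_printoptions(precision=4,suppress=True)
S=lambda x,y:(x/5+220,y/5+140)
T=lambda x,y:(x/4+265,y/4+105)
P={}
for k,s,t in [("end",(608,393),(153,467)),("root",(552,325),(165,410)),("freeL",(497,347),(122,393)),("freeR",(605,292),(215,420)),("hL",(393,193),(150,280)),("hR",(487,155),(246,302))]:
    P[k],g=tri(S(*s),T(*t));print(k,P[k],round(g,4))
d=P["end"]-(P["hL"]+P["hR"])/2;print("len",np.linalg.norm(d),"tilt",np.degrees(np.arctan2(-d[2],np.hypot(d[0],d[1]))),"yaw",np.degrees(np.arctan2(-d[1],-d[0])))
for s in [(70,270),(327,482),(692,285)]: print("warmer top side",plane("side",*S(*s),.12))
for s in [(48,325),(380,413),(130,30),(452,112)]: print("warmer top top",plane("top",*T(*s),.12))
for s in [(400,211),(451,211.5),(452,256),(399,255)]: print("tray",plane("top",*s,.014))
for s in [(417,183.5),(438,197),(412,219),(380,203)]: print("tray s",plane("side",*s,.014))
for n,s in [("can",(433,186)),("jar",(226,160))]: print(n,plane("top",*s,.0))
print("knife",plane("top",322,215,0),plane("top",325,280,0))
E
```

```text
end [0.4918 0.043  0.1535] 0.002
root [0.5267 0.0332 0.1693] 0.0005
freeL [0.538  0.0604 0.1704] 0.0015
freeR [0.5189 0.0009 0.1704] 0.0011
hL [0.6046 0.0387 0.2125] 0.0022
hR [ 0.5915 -0.0202  0.2059] 0.0015
len 0.12461759831429546 tilt 26.573769263731535 yaw -17.62161760541098
warmer top side [0.7822 0.0604 0.12  ]
warmer top side [0.5829 0.1213 0.12  ]
warmer top side [ 0.5183 -0.092   0.12  ]
warmer top top [0.5907 0.1129 0.12  ]
warmer top top [ 0.5243 -0.1104  0.12  ]
warmer top top [0.795  0.0524 0.12  ]
warmer top top [ 0.7305 -0.1681  0.12  ]
tray [ 0.5199 -0.2384  0.014 ]
tray [ 0.5139 -0.3904  0.014 ]
tray [ 0.3829 -0.3862  0.014 ]
tray [ 0.391  -0.2297  0.014 ]
tray s [ 0.4586 -0.3996  0.014 ]
tray s [ 0.3807 -0.361   0.014 ]
tray s [ 0.41   -0.2177  0.014 ]
tray s [ 0.5142 -0.24    0.014 ]
can [ 0.5931 -0.3445  0.    ]
jar [0.6905 0.2783 0.    ]
knife [ 0.5156 -0.0078  0.    ] [ 0.3239 -0.0111  0.    ]
```

```bash
cat >> h.py <<'E'
PSI=np.radians(-16.8)
hh=np.array([np.cos(PSI),np.sin(PSI),0]);up=np.array([0,0,1.])
zn=np.cos(np.pi/6)*up-.5*hh;xn=np.cos(np.pi/6)*hh+.5*up;yn=np.cross(zn,xn)
N=np.c_[xn,yn,zn]
E
python3 - <<'E'
from h import *
np.set_printoptions(precision=4,suppress=True)
W=dict(end=[.4918,.043,.1535],root=[.5267,.0332,.1693],freeL=[.538,.0604,.1704],freeR=[.5189,.0009,.1704])
L=dict(end=[-.070,0,.070],root=[-.028,0,.070],freeL=[-.028,.031,.068],freeR=[-.028,-.031,.068])
o=np.array([np.array(W[k])-N@L[k] for k in W]);print(o);O=o.mean(0);print("O",O)
print("hinge",O+N@[.054,0,.066],"cap",O+N@[0,0,.038],"tab",O+N@[-.054,0,.066])
def pp(l):
    P=O+N@np.array(l);s=proj("side",P);t=proj("top",P);return (s-[220,140])*5,(t-[265,105])*4
for l in [[.054,.031,.068],[.054,-.031,.068],[-.07,0,.07],[0,.034,0],[-.034,0,0]]: print(l,*pp(l))
E
```

```text
[[0.5833 0.0154 0.1279]
 [0.5834 0.0161 0.1227]
 [0.5848 0.0139 0.1255]
 [0.5836 0.0137 0.1255]]
O [0.5838 0.0148 0.1254]
hinge [0.597  0.0108 0.2096] cap [0.5656 0.0203 0.1583] tab [0.5074 0.0378 0.1556]
[0.054, 0.031, 0.068] [387.1482 196.9081] [147.7022 281.2997]
[0.054, -0.031, 0.068] [495.2985 149.1905] [243.1953 306.8953]
[-0.07, 0, 0.07] [609.8986 396.8461] [153.3627 465.0946]
[0, 0.034, 0] [404.1251 372.7889] [143.855  316.9028]
[-0.034, 0, 0] [503.6085 402.5015] [181.449  374.1629]
```

```bash
cat >> h.py <<'E'
O=np.array([0.5838,0.0148,0.1254])
Rt=R.from_matrix(np.c_[-xn,-yn,-zn]*[-1,1,1]) # tool z=-zn, tool y=-yn, x=y x z = xn
def delta(P,Rg):
    o,p,r=tcp();return np.r_[r.inv().apply(P-p),(r.inv()*Rg).as_rotvec()]
def neck(l): return O+N@np.array(l)
E
python3 - <<'E'
from h import *
np.set_printoptions(precision=4,suppress=True)
print(np.linalg.det(Rt.as_matrix()))
print("pre",delta(neck([-.054,0,.066+.054+.07]),Rt), neck([-.054,0,.19]))
E
```

```text
0.9999999999999992
pre [ 0.4451 -0.499   0.041  -0.1547  0.5086  0.571 ] [0.4481 0.0558 0.2629]
```

>>> carry_out(steps=[0.445,-0.499,0.0,-0.155,0.509,0.571,1,0.445,-0.499,0.0,-0.155,0.509,0.571,1,0.445,-0.499,0.0,-0.155,0.509,0.571,1,0.445,-0.499,0.0,-0.155,0.509,0.571,1,0.445,-0.499,0.0,-0.155,0.509,0.571,1,0.445,-0.499,0.0,-0.155,0.509,0.571,1,0.445,-0.499,0.0,-0.155,0.509,0.571,1,0.445,-0.499,0.0,-0.155,0.509,0.571,1,0.445,-0.499,0.0,-0.155,0.509,0.571,1,0.445,-0.499,0.0,-0.155,0.509,0.571,1,0.445,-0.499,0.0,-0.155,0.509,0.571,1,0.445,-0.499,0.0,-0.155,0.509,0.571,1,0.445,-0.499,0.0,-0.155,0.509,0.571,1,0.445,-0.499,0.0,-0.155,0.509,0.571,1,0.445,-0.499,0.0,-0.155,0.509,0.571,1,0.445,-0.499,0.0,-0.155,0.509,0.571,1,0.445,-0.499,0.041,-0.155,0.509,0.571,1,0.445,-0.499,0.041,-0.155,0.509,0.571,1,0.445,-0.499,0.041,-0.155,0.509,0.571,0.5,0.445,-0.499,0.041,-0.155,0.509,0.571,0.5])

```text
time_s: 2.1
eef_pos: [0.4488, 0.0541, 0.2646]
eef_rot: [0.039, 0.955, -0.142, 0.258]
wrist_force: [0.3, -0.9, 0.1]
opening: 0.69
grasp_force: 0.0
```

Run:
```python
from h import *
import cv2
np.set_printoptions(precision=4,suppress=True)
o,p,r=tcp();print(o["q"],p, delta(neck([-.054,0,.12]),Rt))
s=cv2.cvtColor(ctrl.camera("side"),4)[120:260,230:380];t=cv2.cvtColor(ctrl.camera("top"),4)[130:270,260:410]
for im,n,off in((s,"side",(230,120)),(t,"top",(260,130))):
    pass
f=lambda a,n,off:[cv2.resize(a,(400,373),interpolation=2)]
S,T=f(s,0,0)[0],f(t,0,0)[0]
for im,n,off in((S,"side",(230,120)),(T,"top",(260,130))):
    for P,c in((p+r.apply([0,0,.054]),(0,0,255)),(neck([-.054,0,.066]),(0,255,0))):
        u=(proj(n,P)-off)*8/3;cv2.circle(im,tuple(int(x) for x in u),3,c,-1)
cv2.imwrite("pics/a1.png",np.hstack([S,T]))
```

```text
[-0.084  -0.3121  2.2245 -0.1626  0.7186  1.8764] [0.4488 0.0541 0.2646] [-0.0021 -0.0016  0.0709  0.0021 -0.0035 -0.0012]
```

View pics/a1.png

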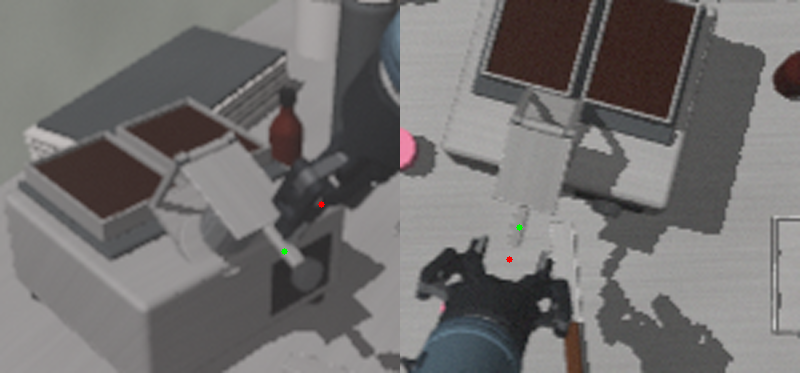

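The green projected tab point sits mid-tongue in both views, at (284,252) and (519,228). The open fingers straddle it, so I'll descend and pinch.

>>> carry_out(steps=[-0.002,-0.002,0.04,0,0,0,0.6,-0.002,-0.002,0.071,0,0,0,0.6,-0.002,-0.002,0.071,0,0,0,0.4,-0.002,-0.002,0.071,0,0,0,0,-0.002,-0.002,0.071,0,0,0,0,-0.002,-0.002,0.071,0,0,0,0,-0.002,-0.002,0.071,0,0,0,0,-0.002,-0.002,0.071,0,0,0,0,-0.002,-0.002,0.071,0,0,0,0])

```text
time_s: 3.1
eef_pos: [0.4813, 0.0484, 0.2025]
eef_rot: [0.038, 0.955, -0.141, 0.258]
wrist_force: [1.1, 6.4, -2.1]
opening: 0.127
grasp_force: 58.3
```

Run:
```python
from h import *
np.set_printoptions(precision=4,suppress=True)
o,p,r=tcp();print(p,o["wrist_force"],o["opening"],o["grasp_force"])
# tab shift in tool axes (x=xn, z=-zn), swing
for th in np.linspace(0,2.4,13): print(round(th,2),np.round([.108*(1-np.cos(th)),0,-.108*np.sin(th)],3))
```

```text
[0.4813 0.0484 0.2025] [ 1.0553  6.4474 -2.1424] 0.12701534708547266 58.2988965511322
0.0 [ 0.  0. -0.]
0.2 [ 0.002  0.    -0.021]
0.4 [ 0.009  0.    -0.042]
0.6 [ 0.019  0.    -0.061]
0.8 [ 0.033  0.    -0.077]
1.0 [ 0.05   0.    -0.091]
1.2 [ 0.069  0.    -0.101]
1.4 [ 0.09   0.    -0.106]
1.6 [ 0.111  0.    -0.108]
1.8 [ 0.133  0.    -0.105]
2.0 [ 0.153  0.    -0.098]
2.2 [ 0.172  0.    -0.087]
2.4 [ 0.188  0.    -0.073]
```

The pinch holds: the opening is about 11 mm on the 12 mm tongue, with 58 N. Next I swing the tongue along its arc.

>>> carry_out(steps=[0.001,-0.001,-0.013,0,0,0,0,0.003,-0.002,-0.026,0,0,0,0,0.007,-0.002,-0.038,0,0,0,0,0.012,-0.002,-0.05,0,0,0,0,0.019,-0.002,-0.061,0,0,0,0,0.027,-0.002,-0.071,0,0,0,0,0.036,-0.002,-0.08,0,0,0,0,0.046,-0.002,-0.088,0,0,0,0,0.057,-0.002,-0.095,0,0,0,0,0.069,-0.002,-0.101,0,0,0,0,0.081,-0.002,-0.105,0,0,0,0,0.094,-0.002,-0.107,0,0,0,0,0.107,-0.002,-0.108,0,0,0,0,0.12,-0.002,-0.107,0,0,0,0,0.133,-0.002,-0.105,0,0,0,0,0.145,-0.002,-0.101,0,0,0,0,0.157,-0.002,-0.096,0,0,0,0,0.168,-0.002,-0.09,0,0,0,0,0.178,-0.002,-0.082,0,0,0,0,0.186,-0.002,-0.075,0,0,0,0])

```text
time_s: 5.1
eef_pos: [0.601, 0.0132, 0.3612]
eef_rot: [0.039, 0.955, -0.141, 0.258]
wrist_force: [-6.7, -1.2, 4.5]
opening: 0.125
grasp_force: 62.2
```

>>> carry_out(steps=[0,0,0,0,0,0,0,0,0,0,0,0,0,0.6,0,0,0,0,0,0,0.6,0,0,0,0,0,0,0.6,0,0,-0.03,0,0,0,0.6,0,0,-0.07,0,0,0,0.8,0,0,-0.1,0,0,0,1,-0.08,0,-0.1,0,0,0,1,-0.12,0,-0.1,0,0,0,1,-0.16,0,-0.1,0,0,0,1,-0.16,0,-0.1,0,0,0,1])

```text
time_s: 6.2
eef_pos: [0.4145, 0.0697, 0.3599]
eef_rot: [0.038, 0.956, -0.14, 0.253]
wrist_force: [-0.2, -0.7, -0.3]
opening: 1.002
grasp_force: 0.0
```

Run:
```python
from h import *
import cv2
np.set_printoptions(precision=4,suppress=True)
o,p,r=tcp();print(o["q"],p)
S=cv2.cvtColor(ctrl.camera("side"),4)[120:260,230:380];T=cv2.cvtColor(ctrl.camera("top"),4)[110:250,260:410]
S,T=[cv2.resize(a,(400,373),interpolation=2) for a in(S,T)]
for im,n,off in((S,"side",(230,120)),(T,"top",(260,110))):
    for l,c in(([0,0,.056],(0,0,255)),([0,0,.02],(0,255,0))):
        u=(proj(n,neck(l))-off)*8/3;cv2.circle(im,tuple(int(x) for x in u),2,c,-1)
cv2.imwrite("pics/a2.png",np.hstack([S,T]))
```

```text
[-0.0424 -0.5102  2.1521 -0.1481  1.0007  1.8675] [0.4145 0.0697 0.3599]
```

View pics/a2.png

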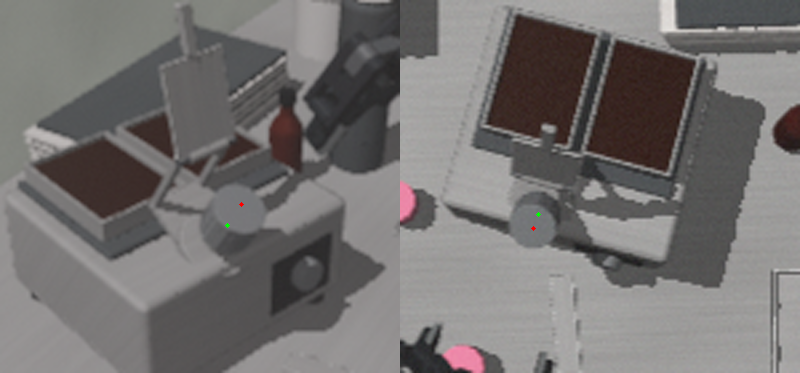

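The flap stands back with the tongue up, its tip at (184,5) in the left half. The grey cap is exposed, with its top face near (240,210) on the left and (532,226) on the right. I'll refine the cap centre with an edge and ellipse fit, and check the flap angle.

Run:
```python
from h import *
import cv2
np.set_printoptions(precision=4,suppress=True)
t,g=tri((299,122),(315.9,157.3));d=N.T@(t-neck([.054,0,.066]));print("tip",t,g,d,"angle",np.arctan2(d[2],-d[0]))
S=cv2.cvtColor(ctrl.camera("side"),4);T=cv2.cvtColor(ctrl.camera("top"),4)
a=cv2.resize(S[178:228,300:340],None,fx=10,fy=10,interpolation=2);b=cv2.resize(T[178:218,292:332],None,fx=10,fy=10,interpolation=2)
b=cv2.copyMakeBorder(b,0,100,0,0,0)
im=np.hstack([a,b]);im=cv2.convertScaleAbs(im,alpha=1.8,beta=-90);cv2.imwrite("pics/a3.png",im)
```

```text
tip [0.6263 0.0029 0.3244] 0.004035162009706641 [0.0837 0.0009 0.0843] angle 2.352700704921959
```

View pics/a3.png

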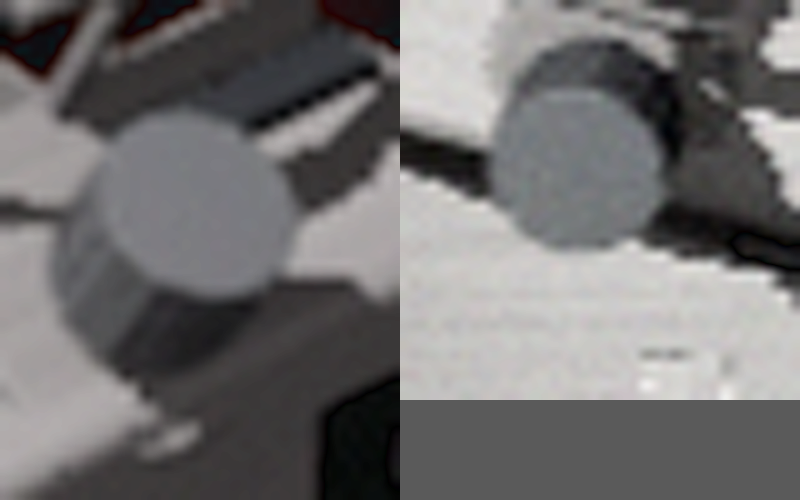

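Side crop: the cap's top face spans x 102–297 and y 108–298, centre (198,203). Top crop: it spans x 495–665 and y 88–250, centre (580,168). The flap is at about 2.35 rad.

Run:
```python
from h import *
np.set_printoptions(precision=4,suppress=True)
t,g=tri((319.6,198.1),(309.8,194.6));print("captop",t,g,"in neck est",N.T@(t-O))
P=neck([0,0,.056]);print(P,proj("side",P),proj("top",P))
P=t;print(proj("side",P),proj("top",P))
```

```text
captop [0.5599 0.0231 0.1689] 0.0006692263334764796 in neck est [-0.0001  0.001   0.0503]
[0.557  0.0229 0.1739] [320.6567 196.5665] [309.9092 195.6383]
[319.4487 198.079 ] [309.8615 194.7133]
```

```bash
cat >> h.py <<'E'
O=O+N@np.array([0,.0015,-.0035])
E
python3 - <<'E'
from h import *
np.set_printoptions(precision=4,suppress=True)
print(delta(neck([0,0,.17]),Rt),delta(neck([0,0,.096]),Rt))
E
```

```text
[ 0.0273  0.0024  0.1287  0.0005 -0.0049  0.0007] [ 0.0269  0.0024  0.2027  0.0005 -0.0049  0.0007]
```

>>> carry_out(steps=[0.027,0.002,0.04,0,-0.005,0,1,0.027,0.002,0.08,0,-0.005,0,1,0.027,0.002,0.12,0,-0.005,0,1,0.027,0.002,0.15,0,-0.005,0,1,0.027,0.002,0.17,0,-0.005,0,1,0.027,0.002,0.185,0,-0.005,0,1,0.027,0.002,0.195,0,-0.005,0,1,0.027,0.002,0.203,0,-0.005,0,1,0.027,0.002,0.203,0,-0.005,0,1])

```text
time_s: 7.3
eef_pos: [0.5391, 0.0295, 0.2023]
eef_rot: [0.038, 0.956, -0.141, 0.254]
wrist_force: [0.6, 0.2, -0.2]
opening: 1.0
grasp_force: 0.0
```

Run:
```python
from h import *
np.set_printoptions(precision=4,suppress=True)
o,p,r=tcp();print(o["q"],p,o["wrist_force"],delta(neck([0,0,.096]),Rt))
```

```text
[-0.126   0.0255  2.0788 -0.1675  0.5306  1.8608] [0.5391 0.0295 0.2023] [ 0.6315  0.2307 -0.2177] [ 0.0023 -0.0003 -0.0024  0.0018  0.0045  0.0004]
```

Now close on the cap.

>>> carry_out(steps=[0.002,0,0,0,0.005,0,1,0.002,0,0,0,0.005,0,0.4,0.002,0,0,0,0.005,0,0.2,0.002,0,0,0,0.005,0,0.2,0.002,0,0,0,0.005,0,0,0.002,0,0,0,0.005,0,0,0.002,0,0,0,0.005,0,0])

```text
time_s: 8.0
eef_pos: [0.5401, 0.03, 0.2048]
eef_rot: [0.038, 0.955, -0.141, 0.257]
wrist_force: [-7.1, 2.9, 7.5]
opening: 0.537
grasp_force: 59.8
```

Run:
```python
from h import *
np.set_printoptions(precision=4,suppress=True)
o,p,r=tcp();print(o["q"],p,o["wrist_force"],r.inv().apply(o["wrist_force"]),r.inv().apply(o["torque"]),N.T@(p-O))
```

```text
[-0.1247  0.0215  2.0788 -0.1692  0.5277  1.8625] [0.5401 0.03   0.2048] [-7.1262  2.9483  7.457 ] [ -2.891   -0.7595 -10.3028] [ 0.3487 -0.5115 -0.0059] [-0.0003  0.0004  0.0954]
```

>>> carry_out(steps=[0,0,-0.0002,0,0,-0.1,0,0,0,-0.0004,0,0,-0.2,0,0,0,-0.0006,0,0,-0.3,0,0,0,-0.0008,0,0,-0.4,0,0,0,-0.001,0,0,-0.5,0,0,0,-0.0012,0,0,-0.6,0,0,0,-0.0014,0,0,-0.7,0,0,0,-0.0016,0,0,-0.8,0,0,0,-0.0018,0,0,-0.9,0,0,0,-0.002,0,0,-1.0,0,0,0,-0.002,0,0,-1.0,0])

```text
time_s: 9.1
eef_pos: [0.5393, 0.0299, 0.2061]
eef_rot: [0.157, 0.906, 0.335, 0.207]
wrist_force: [1.4, 3.1, 0.8]
opening: 0.535
grasp_force: 61.4
```

Run:
```python
from h import *
np.set_printoptions(precision=4,suppress=True)
o,p,r=tcp();print(o["q"],p,r.inv().apply(o["wrist_force"]),r.inv().apply(o["torque"]),N.T@(p-O),o["grasp_force"])
```

```text
[-0.1249  0.0174  2.0798 -0.1687  0.5309  0.861 ] [0.5393 0.0299 0.2061] [ 3.3325 -1.1581 -0.4732] [ 0.288   0.2097 -0.0074] [-0.0003  0.0001  0.0969] 61.358593851327896
```

>>> carry_out(steps=[0,0,-0.0002,0,0,-0.1,0,0,0,-0.0004,0,0,-0.2,0,0,0,-0.0006,0,0,-0.3,0,0,0,-0.0008,0,0,-0.4,0,0,0,-0.001,0,0,-0.5,0,0,0,-0.0012,0,0,-0.6,0,0,0,-0.0014,0,0,-0.7,0,0,0,-0.0016,0,0,-0.8,0,0,0,-0.0018,0,0,-0.9,0,0,0,-0.002,0,0,-1.0,0,0,0,-0.0022,0,0,-1.1,0,0,0,-0.0024,0,0,-1.2,0,0,0,-0.0026,0,0,-1.3,0,0,0,-0.0028,0,0,-1.4,0,0,0,-0.003,0,0,-1.5,0,0,0,-0.0032,0,0,-1.6,0,0,0,-0.0034,0,0,-1.7,0,0,0,-0.005,0,0,-1.7,0,0,0,-0.007,0,0,-1.7,0,0,0,-0.007,0,0,-1.7,0])

```text
time_s: 11.1
eef_pos: [0.5362, 0.0311, 0.2124]
eef_rot: [0.26, 0.348, 0.9, 0.019]
wrist_force: [2.1, 3.0, 2.6]
opening: 0.536
grasp_force: 62.3
```

Run:
```python
from h import *
np.set_printoptions(precision=4,suppress=True)
o,p,r=tcp();print(o["q"],p,r.inv().apply(o["wrist_force"]),r.inv().apply(o["torque"]),N.T@(p-O),o["grasp_force"])
```

```text
[-0.1232 -0.0013  2.0832 -0.1657  0.5455 -0.8364] [0.5362 0.0311 0.2124] [-0.5755  4.1573 -1.6703] [-0.5227  0.2277  0.0019] [-0.      0.0003  0.104 ] 62.29751139879227
```

>>> carry_out(steps=[0,0,-0.01,0,0,0,0,0,0,-0.025,0,0,0,0,0,0,-0.045,0,0,0,0,0,0,-0.065,0,0,0,0,0,0,-0.085,0,0,0,0,0,0,-0.1,0,0,0,0,0,0,-0.1,0,0,0,0,0,0,-0.1,0,0,0,0])

```text
time_s: 11.9
eef_pos: [0.4875, 0.0453, 0.2978]
eef_rot: [0.259, 0.347, 0.901, 0.018]
wrist_force: [-0.1, -0.7, -0.6]
opening: 0.535
grasp_force: 64.2
```

Run:
```python
from h import *
import cv2
np.set_printoptions(precision=4,suppress=True)
o,p,r=tcp();print(o["q"],p,r.inv().apply(o["wrist_force"]),o["grasp_force"])
S=cv2.cvtColor(ctrl.camera("side"),4)[80:260,230:430];T0=cv2.cvtColor(ctrl.camera("top"),4);T=T0[110:270,260:460]
cv2.imwrite("pics/top_b.png",T0)
cv2.imwrite("pics/a4.png",np.hstack([cv2.resize(a,(400,340),interpolation=2) for a in(S,T)]))
# candidate tool-down targets: center of tray, tool yaw options
ty=r.apply([0,1,0]);print("tool y yaw",np.arctan2(ty[1],ty[0]))
```

```text
[-0.0999 -0.2543  2.1097 -0.1403  0.7751 -0.8603] [0.4875 0.0453 0.2978] [-0.1445 -0.6707  0.5692] 64.22011815011501
tool y yaw 0.8879974564416424
```

View pics/a4.png

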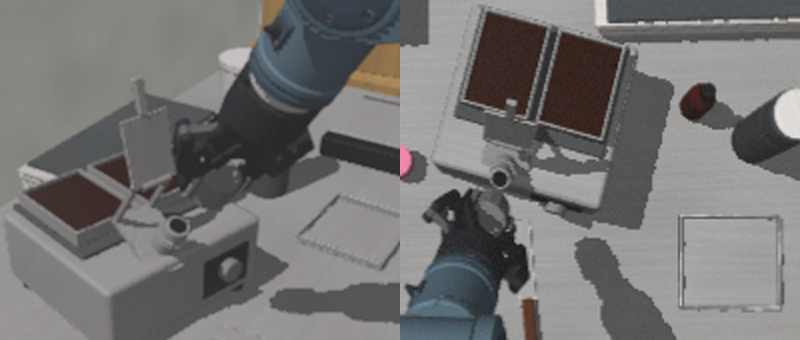

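The cap is in the fingers at (490,212), the bare tube mouth shows at (177,227), and the flap is open. The tray corners are at (680,216) and (783,311) in the crop, which agrees with a tray centre near (0.452,-0.311).

```bash
cat >> h.py <<'E'
Rd=R.from_matrix(np.array([[0,1,0],[1,0,0],[0,0,-1.]]))
E
python3 - <<'E'
from h import *
np.set_printoptions(precision=4,suppress=True)
print(delta(np.array([.42,-.15,.28]),Rd),delta(np.array([.452,-.311,.22]),Rd))
E
```

```text
[-0.0742 -0.1932  0.011   0.4062  0.3526  0.8159] [-0.1695 -0.3082  0.1018  0.4062  0.3526  0.8159]
```

>>> carry_out(steps=[-0.015,-0.04,0.002,0.06,0.05,0.12,0,-0.03,-0.08,0.005,0.12,0.1,0.24,0,-0.045,-0.12,0.008,0.18,0.15,0.35,0,-0.06,-0.16,0.01,0.24,0.2,0.47,0,-0.075,-0.193,0.02,0.3,0.26,0.6,0,-0.1,-0.22,0.035,0.35,0.3,0.7,0,-0.12,-0.25,0.06,0.406,0.353,0.816,0,-0.14,-0.28,0.08,0.406,0.353,0.816,0,-0.16,-0.3,0.095,0.406,0.353,0.816,0,-0.169,-0.308,0.102,0.406,0.353,0.816,0,-0.169,-0.308,0.102,0.406,0.353,0.816,0,-0.169,-0.308,0.102,0.406,0.353,0.816,0])

```text
time_s: 13.2
eef_pos: [0.4526, -0.3096, 0.2204]
eef_rot: [-0.0, 0.707, 0.707, 0.001]
wrist_force: [-0.2, 0.3, -0.5]
opening: 0.539
grasp_force: 64.2
```

Run:
```python
from h import *
import cv2
np.set_printoptions(precision=4,suppress=True)
o,p,r=tcp();print(o["q"],p,o["wrist_force"],o["grasp_force"])
print(delta(np.array([.452,-.311,.0785]),Rd))
S=cv2.cvtColor(ctrl.camera("side"),4)[80:260,280:500];T0=cv2.cvtColor(ctrl.camera("top"),4);T=T0[140:300,340:535]
cv2.imwrite("pics/a5.png",np.hstack([cv2.resize(a,(400,330),interpolation=2) for a in(S,T)]))
```

```text
[-0.8172  0.2124  1.7491  0.0018  1.1805 -0.8187] [ 0.4526 -0.3096  0.2204] [-0.1977  0.2508 -0.4936] 64.18493404984474
[-0.0016 -0.0007  0.1419  0.0009 -0.0015  0.0009]
```

View pics/a5.png

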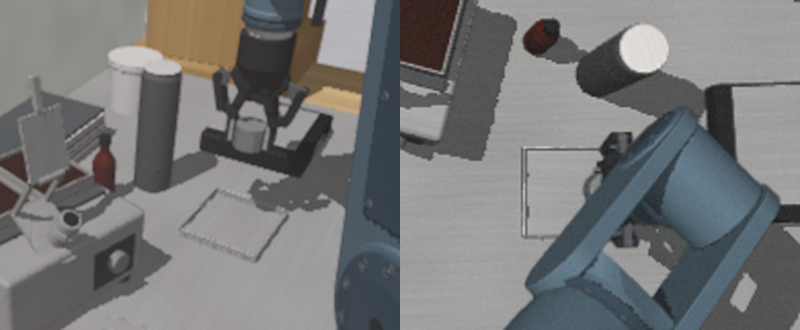

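The cap hangs upright over the tray, at (250,135) in the left half, with the tray at (235,225). Lowering now.

>>> carry_out(steps=[-0.001,0,0.03,0,0,0,0,-0.001,0,0.06,0,0,0,0,-0.001,0,0.085,0,0,0,0,-0.001,0,0.105,0,0,0,0,-0.001,0,0.12,0,0,0,0,-0.001,0,0.128,0,0,0,0,-0.001,0,0.132,0,0,0,0,-0.001,0,0.135,0,0,0,0,-0.001,0,0.135,0,0,0,0])

```text
time_s: 14.2
eef_pos: [0.4534, -0.3118, 0.0865]
eef_rot: [0.001, 0.707, 0.707, 0.001]
wrist_force: [1.1, 0.3, -0.3]
opening: 0.536
grasp_force: 64.2
```

>>> carry_out(steps=[0,0,0.001,0,0,0,0,0,0,0.002,0,0,0,0,0,0,0.003,0,0,0,0,0,0,0.003,0,0,0,0])

```text
time_s: 14.6
eef_pos: [0.4531, -0.3115, 0.083]
eef_rot: [0.001, 0.707, 0.707, 0.001]
wrist_force: [-0.1, 0.3, -0.6]
opening: 0.538
grasp_force: 64.2
```

>>> carry_out(steps=[0,0,0.001,0,0,0,0,0,0,0.002,0,0,0,0,0,0,0.002,0,0,0,0])

```text
time_s: 14.9
eef_pos: [0.453, -0.3115, 0.0808]
eef_rot: [0.001, 0.707, 0.707, 0.001]
wrist_force: [-0.3, 0.0, -1.5]
opening: 0.533
grasp_force: 64.2
```

>>> carry_out(steps=[0,0,0.001,0,0,0,0,0,0,0.0015,0,0,0,0,0,0,0.0015,0,0,0,0])

```text
time_s: 15.2
eef_pos: [0.453, -0.3115, 0.0794]
eef_rot: [0.001, 0.707, 0.707, 0.001]
wrist_force: [-1.2, -0.7, -0.3]
opening: 0.533
grasp_force: 64.2
```

>>> carry_out(steps=[0,0,0.001,0,0,0,0,0,0,0.0015,0,0,0,0,0,0,0.0015,0,0,0,0])

```text
time_s: 15.5
eef_pos: [0.453, -0.3115, 0.0779]
eef_rot: [0.001, 0.707, 0.707, 0.001]
wrist_force: [0.9, -0.4, -0.6]
opening: 0.532
grasp_force: 64.2
```

>>> carry_out(steps=[0,0,0.001,0,0,0,0,0,0,0.001,0,0,0,0])

```text
time_s: 15.7
eef_pos: [0.453, -0.3115, 0.0769]
eef_rot: [0.001, 0.707, 0.707, 0.001]
wrist_force: [0.3, -0.6, -0.5]
opening: 0.541
grasp_force: 64.2
```

>>> carry_out(steps=[0,0,0.001,0,0,0,0,0,0,0.001,0,0,0,0])

```text
time_s: 15.9
eef_pos: [0.4531, -0.3116, 0.076]
eef_rot: [0.001, 0.707, 0.707, 0.001]
wrist_force: [-0.6, -0.6, 1.1]
opening: 0.539
grasp_force: 64.2
```

>>> carry_out(steps=[0,0,0.001,0,0,0,0,0,0,0.001,0,0,0,0])

```text
time_s: 16.1
eef_pos: [0.4532, -0.3117, 0.0758]
eef_rot: [0.001, 0.707, 0.707, 0.001]
wrist_force: [-2.7, 1.6, 9.1]
opening: 0.539
grasp_force: 64.8
```

>>> carry_out(steps=[0,0,0.001,0,0,0,0,0,0,0.001,0,0,0,0])

```text
time_s: 16.3
eef_pos: [0.4533, -0.3117, 0.0757]
eef_rot: [0.001, 0.707, 0.708, 0.0]
wrist_force: [-3.5, 4.4, 17.8]
opening: 0.537
grasp_force: 65.5
```

It touches the floor. I'll relax, open partway and retreat.

>>> carry_out(steps=[0,0,-0.0015,0,0,0,0,0,0,-0.0015,0,0,0,0.62,0,0,-0.0015,0,0,0,0.7,0,0,-0.0015,0,0,0,0.8,0,0,-0.0015,0,0,0,0.8,0,0,-0.01,0,0,0,0.8,0,0,-0.03,0,0,0,0.8,0,0,-0.06,0,0,0,0.8,0,0,-0.1,0,0,0,0.8,0,0,-0.14,0,0,0,0.8,-0.04,0,-0.15,0,0,0,0.8,-0.08,-0.04,-0.15,0,0,0,0.8,-0.12,-0.08,-0.15,0,0,0,0.8,-0.16,-0.1,-0.15,0,0,0,0.8,-0.16,-0.1,-0.15,0,0,0,0.8,-0.16,-0.1,-0.15,0,0,0,0.8])

```text
time_s: 17.9
eef_pos: [0.3519, -0.4729, 0.2242]
eef_rot: [0.001, 0.708, 0.706, 0.001]
wrist_force: [0.3, 0.9, 0.5]
opening: 0.802
grasp_force: 0.0
```

Run:
```python
from h import *
import cv2
o,p,r=tcp();print(p,o["wrist_force"],o["grasp_force"])
S=cv2.cvtColor(ctrl.camera("side"),4)[110:270,230:450];T=cv2.cvtColor(ctrl.camera("top"),4)[110:270,260:480]
for s in(S,T): pass
cv2.imwrite("pics/a6.png",np.hstack([cv2.resize(a,(400,291),interpolation=2) for a in(S,T)]))
print(proj("top",[.453,-.3117,.039])-[260,110],proj("side",[.453,-.3117,.039])-[230,110])
```

```text
[ 0.35189343 -0.47292205  0.22421328] [0.26213237 0.88485025 0.52215601] 0.0
[167.87302183 122.81077967] [180.19067631  80.50757969]
```

View pics/a6.png

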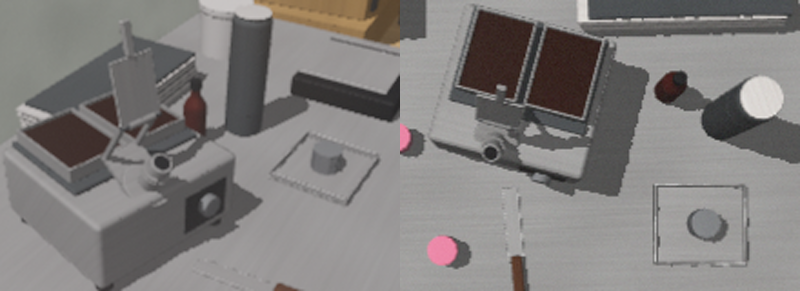

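The cap stands upright in the tray at (706,224), near its middle. The flap is open, the bystanders haven't moved and the robot is clear, so I'm handing in.

```bash
python3 -c "
from bench import ctrl
print(ctrl.hand_in())"
```

```text
the job is handed in; nothing more can be done
None
```

I handed in the job at about 18 s of the 61 s: the flap stands open at about 2.35 rad, and the cap is unscrewed and standing top side up, released, near the middle of the tray. No verdict came back.

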